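# Key the work plate into the engraver's block

### The arm

A 6-joint arm with a two-finger parallel gripper is mounted at the origin on a cart in front of the work surface, level with it; the furniture and walls round the work are solid. World frame = base frame: x ahead of the robot, y to its left, z up, the work surface at z = 0. Lengths are in mm, angles in rad, forces in N, time in s.
With the tool pointing down it reaches from about 425 to 950 mm from the base axis. Payload 3.5 kg.
Tool frame: the origin (TCP) lies between the finger pads; the fingertips stand 25 mm ahead of it and the grasp point (between the pads) lies 6 mm ahead of it; x points along the fingers, y is the direction in which the jaws open and shut, and the axes are right-handed (so a half turn about x gives the same grasp; the last joint's range is limited). The gripper opens to 85 mm and grips with 20 to 120 N. Pads are 22 mm wide; open, the fingers measure 114 mm over their backs; the gripper's body (76 mm by 85 mm) begins 54 mm behind the grasp point. The pads swing forward as they close: fully open they stand 13 mm farther back than shut.
Start: joints at [-1.328, 0.286, 1.577, -0, 1.279, -0.15], TCP at [258.396, -623.569, 256.325] pointing down, gripper open.
Joint ranges: [-2.77, 2.77], [-0.9, 2.22], [0.21, 2.48], [-1.53, 4.67], [0.24, 2.81], [-2.84, 2.84]. Speed limits (rad/s): [2.79, 2.79, 3.14, 3.14, 3.14, 3.14].

### API

Orientations are given as a rotation vector (axis times angle).
In Python, from plant import r, optics gives the robot as it stands. The module is installed in compiled form; this text tells all that it offers.
- The arm moves only by the tool send_rows, never from a script. Its argument "increments" is a list of rows, each an object of numbers: "x", "y", "z": the shift along the world's x, y, z scaled (see below); "rx", "ry", "rz": the turn, a rotation vector about the world's x, y, z scaled (see below). A call has 1 to 5 rows; each row shifts and turns the pose as measured when the row begins; what a row does not reach is not made up. The controller multiplies each number of a shift by 0.02 m and each number of a turn by 180 degrees. A row lasts 1/12 s, in which the tool goes at most 41.7 mm and 7.16 degrees, less where a joint would pass 70% of its speed; a pose out of reach is approached as far as the arm can. A call with a number of a shift or a turn outside -1 to 1 is refused whole. A call with a gripper value outside its range is refused whole. "fingers" is the closure, from 0 (fully open) to 1 (shut), set as the call begins (left out, the last holds). The fingers move at their own pace and stop on an object; "squeeze" is the grip in N (left out, the last holds). Time passes only in rows, so rows that do not move let the fingers close. It gives the time, the measured TCP pose, the force and the opening at its end, in the units of the state.
- r.sense(): the state, without advancing time (a new reading comes with each control period).
- optics.get_image(name): name is "side" or "top" or "wrist"; returns (picture, depth): 384x512x3 uint8, red, green, blue; 384x512 float32, mm along the optical axis (not along the pixel's ray), 0 where there is no reading.
- optics.camera_params(name): a dict with "fx", "fy", "cx", "cy" (pixels), "dist_coeffs" ([k1, k2, p1, p2, k3] as OpenCV has them; the pictures are not rectified), "cam_to_world" (4x4, takes a point from camera to world coordinates). Camera axes: x right, y down, z forward; pixel columns grow to the right and rows downward; lengths in mm; the calibration is good to about 2 mm. A picture is of the moment at which its call begins: read the wrist's pose just before it. camera_params takes no time and is no camera call; for the wrist camera it gives the pose at the moment of the call.
- r.close_job(): hands the job in, once; it reports no verdict.
The state is a dict: "time_s": time; "qpos": joint angles; "dq": joint speeds; "joint_efforts": joint torques, N m; "eef_pos": TCP position; "ee_rot": TCP orientation; "ft_force": force on the tool from outside, world axes, zero at the start; "torque": the same for the moment, N m; "grip_width": finger opening in mm.
Only numpy, scipy, OpenCV 4.12 (cv2) and the standard library are available. Lean on these libraries where they do the work, as an engineer would, in place of code of your own. Each camera call takes 0.05 s, during which the arm holds its last target.

### The job

The round work plate lies in the recess of the engraver's steel block but is not seated: it still rides on top of the block's three keys. With a fingertip, push the plate round by one of its upright brass pegs until its three rim notches meet the keys and it drops over them, then press the plate down past the spring balls until it is fully home, level and flush with the block's rim. Do not pinch or lift the plate, and leave the loupe, the brass dapping block and the graver beside the block where they are.

Things in the scene. Friction and masses are not known exactly. Their poses are not given: they have to be found in the camera images.
- block: Heavy dark steel engraver's block: a round puck 140 mm across and 37 mm high on a rubber foot, fixed. Origin: centre of its underside, z up. A round recess in its top, 101.5 mm across and 12 mm deep, holds the plate. Three bright steel keys stand at 0, +120 and -120 degrees from its x axis (one on +x), three spring balls midway between them.
- seat (a point): Centre of the flat floor of the block's recess, 25 mm above the block's origin and 12 mm below its rim.
- key (a point): Middle of the top of the clamp bar of the key on the block's +x side. Each bar lies radially on the rim, 2.5 mm proud of it, 8 mm wide, from 52 to 66 mm from the centre, and shows where a key is; below it the 8 mm wide nose juts 6 mm inward from the recess wall, its top 8 mm above the seat.
- spring_ball (a point): Tip of the spring ball at +60 degrees from the block's x axis (others at 180 and -60): 7 mm balls that project 2.5 mm from the recess wall, centred 3 mm above the seat, and give way outward. A plate let onto the keys rests on them about 5 mm above the seat until it is pressed past them.
- work_plate: Loose oiled bright metal disc, 100.5 mm across, 12 mm thick, 0.22 to 0.32 kg. Origin: centre of its underside, z up. Notches at 0, +120 and -120 degrees from its x axis (one on +x), so it fits in three positions; either way of turning is right. Origin 33 mm above the block's while it rides on the keys, about 30 mm on the spring balls, 25 mm fully home (top flush with the rim).
- notch (a point): Middle of the inner end of the notch on the plate's +x side, at its top face. Notches are 12.5 mm wide at the rim, tapering to 10.5 mm at the inner end, 8 mm deep. Within about 2 degrees of the keys the plate drops 3 mm by itself and turns no further.
- plate_mid (a point): Centre of the plate's top face, flat and free out to 29 mm from the centre. Once dropped onto the balls the plate needs about 5 to 13 N downward here to go home.
- peg_a (a point): Centre of the top of the brass peg at +60 degrees from the plate's x axis, 36 mm from its centre: 10 mm thick, 17 mm tall above the plate's top face, with a 13 mm collar 2 mm high at its foot. Pushed sideways here with about 1 to 5 N, the riding plate turns in the recess.
- peg_b (a point): Centre of the top of the other brass peg, of the same size, at -120 degrees from the plate's x axis, 36 mm from its centre.
- loupe_2: Bystander: black eye loupe, 28 mm across, 21 mm high, standing loose behind the block. Origin: centre of its underside.
- dapping_block: Bystander: brass dapping block, 30 x 30 x 22 mm, standing loose to the left of the block. Origin: centre of its underside. Beyond it, farther left, two level rods hang over the bench and run straight back: y from 0.35 to 0.42 m, x from 0.23 m on, 0.46 to 0.50 m above the worktop; keep the arm clear of them.
- graver: Bystander: graver with a steel ball grip, 96 mm long, 35 mm high at the ball, lying loose to the right of the block. Origin: middle of its length, at the underside.
Mind the look-alikes: they are no part of the job. What is shaped like the work_plate but purple is not meant.

How it is judged:
By the outcome, as a careful person would: the job done as asked, in the order asked, and still so for the second after the job is handed in, with the robot touching nothing.
It also fails if it takes over 67 s, if anything falls off the work surface, if the arm or the gripper's body presses on something with over 40 N, if the wrist force passes 120 N, or if a joint passes its speed limit or range.

## Working session

There is one attempt and no reset: what is moved stays moved. The work goes in short steps, Python scripts to look and compute and a tool call to move; the robot and the scene stay as the last step left them, time stands still between calls to the robot, and variables do not carry over. Pictures are saved under pics/ and viewed, and the job is handed in when it is done.

Besides the shell and the picture viewer there is one more tool, called after ">>>" as a command line: name --argument value ..., lists and objects as JSON in quotes. send_rows: Moves the arm, as the interface text tells. Its arguments: {"type":"object","properties":{"increments":{"type":"array"},"fingers":{"type":"number"},"squeeze":{"type":"number"}},"required":["increments"]}

```bash
mkdir -p pics; python3 - <<'E'
from plant import r, optics
import cv2,numpy as np
s=r.sense(); print({k:np.round(v,3) for k,v in s.items()})
for n in ["side","top"]:
    p,d=optics.get_image(n); cv2.imwrite(f"pics/{n}0.png",p[...,::-1]); np.savez(f"pics/{n}0.npz",p=p,d=d)
    c=optics.camera_params(n); print(n,c)
E
```

```text
{'time_s': np.float64(0.0), 'qpos': array([-1.328,  0.287,  1.578, -0.   ,  1.279, -0.15 ]), 'dq': array([ 0.001,  0.002, -0.002,  0.002, -0.   , -0.001]), 'joint_efforts': array([ 1.0000e-03, -4.0598e+01, -2.9262e+01, -0.0000e+00,  6.0000e-03,
        0.0000e+00]), 'eef_pos': array([ 258.241, -622.99 ,  254.92 ]), 'ee_rot': array([ 2.007,  0.402, -2.007]), 'ft_force': array([-0.055, -0.494, -0.038]), 'torque': array([-0.004,  0.018,  0.005]), 'grip_width': np.float64(85.126)}
side {'fx': 393.2657846894382, 'fy': 393.2657846894382, 'cx': 263.8078754517806, 'cy': 193.6985524621096, 'dist_coeffs': array([-0.09607214,  0.        ,  0.        ,  0.        ,  0.        ]), 'cam_to_world': array([[-9.84744981e-01, -1.06419167e-01,  1.37667294e-01,
         4.17117967e+02],
       [-1.73677056e-01,  6.49593114e-01, -7.40179077e-01,
         6.77422957e+02],
       [-1.06584849e-02, -7.52797281e-01, -6.58166126e-01,
         6.20632321e+02],
       [ 0.00000000e+00,  0.00000000e+00,  0.00000000e+00,
         1.00000000e+00]])}
top {'fx': 438.1695290655913, 'fy': 438.1695290655913, 'cx': 254.85661161995924, 'cy': 184.27890174521636, 'dist_coeffs': array([0.03136035, 0.        , 0.        , 0.        , 0.        ]), 'cam_to_world': array([[-2.96032968e-02, -9.91472415e-01,  1.26909794e-01,
         4.32471847e+02],
       [-9.98924455e-01,  3.38780312e-02,  3.16577317e-02,
         2.40648049e+01],
       [-3.56872217e-02, -1.25836124e-01, -9.91408943e-01,
         9.06107237e+02],
       [ 0.00000000e+00,  0.00000000e+00,  0.00000000e+00,
         1.00000000e+00]])}
```

View pics/top0.png

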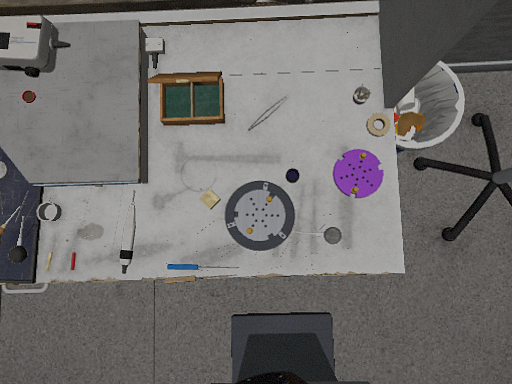

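View pics/side0.png

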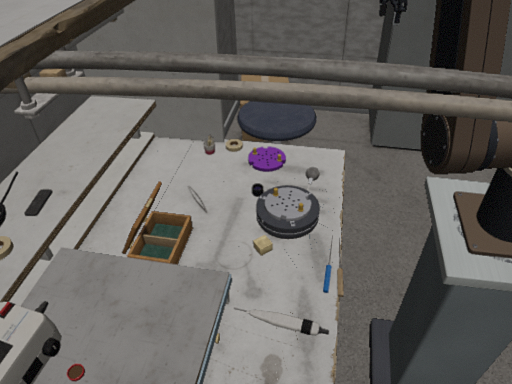

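The top view shows the block at about (260,215), with brass pegs near (269,199) and (250,231). The loupe is at (292,175), the dapping block at (210,199), and the graver ball at (333,236). I'll zoom in next.

```bash
cat > h.py <<'E'
import numpy as np,cv2
from plant import r,optics
def ray(c,uv):
    K=np.array([[c['fx'],0,c['cx']],[0,c['fy'],c['cy']],[0,0,1]])
    n=cv2.undistortPoints(np.array(uv,float).reshape(-1,1,2),K,c['dist_coeffs']).reshape(-1,2)
    T=c['cam_to_world']; d=np.c_[n,np.ones(len(n))]@T[:3,:3].T
    return T[:3,3],d
def onplane(c,uv,z):
    o,d=ray(c,uv); t=(z-o[2])/d[:,2]; return o+d*t[:,None]
def proj(c,P):
    K=np.array([[c['fx'],0,c['cx']],[0,c['fy'],c['cy']],[0,0,1]])
    W=np.linalg.inv(c['cam_to_world']); 
    return cv2.projectPoints(np.array(P,float).reshape(-1,1,3),cv2.Rodrigues(W[:3,:3])[0],W[:3,3],K,c['dist_coeffs'])[0].reshape(-1,2)
E
python3 - <<'E'
from h import *
p=np.load("pics/top0.npz")['p']; 
cv2.imwrite("pics/topz.png",cv2.resize(p[170:260,205:305,::-1],(660,594),interpolation=cv2.INTER_CUBIC))
d=np.load("pics/top0.npz")['d'];c=optics.camera_params("top")
hs=cv2.cvtColor(p,cv2.COLOR_RGB2HSV)
m=((hs[...,0]>12)&(hs[...,0]<32)&(hs[...,1]>110)&(hs[...,2]>70)).astype(np.uint8)
n,l,st,ce=cv2.connectedComponentsWithStats(m)
for i in range(1,n):
    if st[i,4]>6 and 190<ce[i][0]<310 and 170<ce[i][1]<260: print(st[i],ce[i],onplane(c,[ce[i]],62))
# dark block ring
m=((p.max(2)<85)).astype(np.uint8); m[:165]=0;m[260:]=0;m[:,:215]=0;m[:,305:]=0
cs,_=cv2.findContours(m,cv2.RETR_EXTERNAL,cv2.CHAIN_APPROX_NONE); k=max(cs,key=cv2.contourArea)
print(cv2.boundingRect(k),cv2.fitEllipse(k),onplane(c,[cv2.fitEllipse(k)[0]],37))
E
```

```text
[267 196   5   7  25] [269.04 198.84] [[511.23485182  24.44660406  62.        ]]
[247 228   6   6  26] [249.38461538 230.15384615] [[452.23640461  64.14107649  62.        ]]
(225, 181, 70, 70) ((259.5227355957031, 215.2252655029297), (68.39976501464844, 68.67034149169922), 168.93275451660156) [[481.61416402  44.4004102   37.        ]]
```

View pics/topz.png

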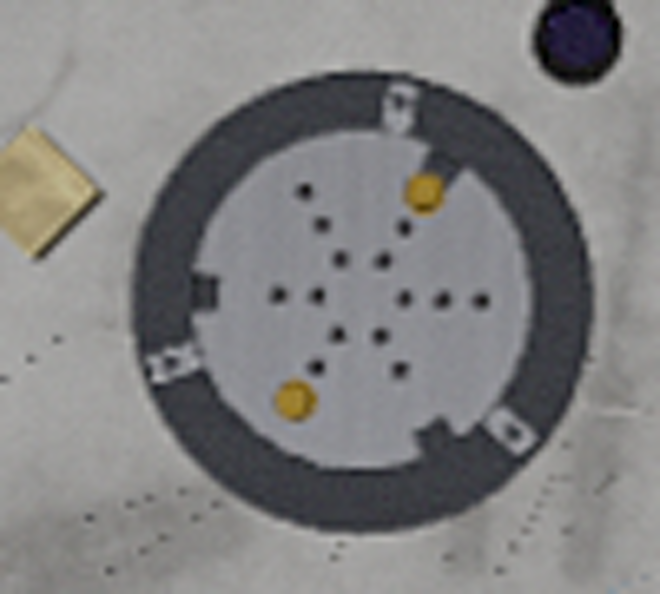

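```bash
python3 - <<'E'
from h import *
s=r.sense(); print(np.round(cv2.Rodrigues(s['ee_rot'])[0],3))
c=optics.camera_params("top")
z=lambda u:[205+(u[0]+.5)/6.6-.5,170+(u[1]+.5)/6.6-.5]
C=onplane(c,[[259.52,215.23]],37)[0]
def a(us,h):
    P=onplane(c,[z(u) for u in us],h)-C; return np.round(P[:,:2],1).tolist(),np.round(np.degrees(np.arctan2(P[:,1],P[:,0])),1)
print(a([(402,108),(173,362),(510,431)],39.5)); print(a([(445,165),(205,293),(437,435)],45)); print(a([(424,193),(295,400)],62))
Pk=onplane(c,[z(u) for u in [(402,108),(173,362),(510,431)]],39.5); print(Pk.mean(0),C)
w=optics.camera_params("wrist");R=cv2.Rodrigues(s['ee_rot'])[0]; print(np.round(R.T@(w['cam_to_world'][:3,3]-s['eef_pos']),1), np.round(R.T@w['cam_to_world'][:3,:3],2))
E
```

```text
[[-0.001  0.383 -0.924]
 [ 0.002 -0.924 -0.383]
 [-1.    -0.002 -0.   ]]
([[57.7, -13.7], [-16.5, 57.2], [-40.0, -42.6]], array([ -13.4,  106.1, -133.2]))
([[39.5, -26.1], [3.5, 46.7], [-40.6, -20.9]], array([ -33.4,   85.7, -152.7]))
([[29.7, -19.5], [-29.4, 20.0]], array([-33.3, 145.9]))
[482.03818982  44.69337446  39.5       ] [481.60496838  44.40612097  37.        ]
[-117.5   -1.3  -83. ] [[ 0.   -0.32  0.95]
 [ 1.    0.   -0.  ]
 [-0.    0.95  0.32]]
```

>>> send_rows --increments '[{"x":0.35,"y":0.93},{"x":0.35,"y":0.93},{"x":0.35,"y":0.93},{"x":0.35,"y":0.93},{"x":0.35,"y":0.93}]' --fingers 1 --squeeze 20

```text
validation failed for argument at $.in...
```

>>> send_rows --increments '[{"x":0.35,"y":0.93,"z":0,"rx":0,"ry":0,"rz":0},{"x":0.35,"y":0.93,"z":0,"rx":0,"ry":0,"rz":0},{"x":0.35,"y":0.93,"z":0,"rx":0,"ry":0,"rz":0},{"x":0.35,"y":0.93,"z":0,"rx":0,"ry":0,"rz":0},{"x":0.35,"y":0.93,"z":0,"rx":0,"ry":0,"rz":0}]' --fingers 1 --squeeze 20

```text
time_s: 0.52
eef_pos: [291.4, -528.5, 250.4]
ee_rot: [2.011, 0.402, -2.014]
ft_force: [0.5, 0.1, -0.5]
grip_width: 25.5
```

>>> send_rows --increments '[{"x":0.37,"y":0.99,"z":0.05,"rx":0,"ry":0,"rz":0.035},{"x":0.37,"y":0.99,"z":0.05,"rx":0,"ry":0,"rz":0.035},{"x":0.37,"y":0.99,"z":0.05,"rx":0,"ry":0,"rz":0.035},{"x":0.37,"y":0.99,"z":0.05,"rx":0,"ry":0,"rz":0.035},{"x":0.37,"y":0.99,"z":0.05,"rx":0,"ry":0,"rz":0.035}]'

```text
time_s: 0.93
eef_pos: [328.5, -422.8, 251.6]
ee_rot: [1.643, 0.87, -1.652]
ft_force: [0.4, 0.2, 0.2]
grip_width: -0.4
```

>>> send_rows --increments '[{"x":0.37,"y":0.99,"z":0.05,"rx":0,"ry":0,"rz":0.035},{"x":0.37,"y":0.99,"z":0.05,"rx":0,"ry":0,"rz":0.035},{"x":0.37,"y":0.99,"z":0.05,"rx":0,"ry":0,"rz":0},{"x":0.37,"y":0.99,"z":0.05,"rx":0,"ry":0,"rz":0},{"x":0.37,"y":0.99,"z":0.05,"rx":0,"ry":0,"rz":0}]'

```text
time_s: 1.35
eef_pos: [365.7, -317.0, 253.8]
ee_rot: [1.479, 1.027, -1.49]
ft_force: [-0.0, -0.4, -0.6]
grip_width: -0.1
```

>>> send_rows --increments '[{"x":0.37,"y":0.99,"z":0,"rx":0,"ry":0,"rz":0},{"x":0.37,"y":0.99,"z":0,"rx":0,"ry":0,"rz":0},{"x":0.37,"y":0.99,"z":0,"rx":0,"ry":0,"rz":0},{"x":0.37,"y":0.99,"z":0,"rx":0,"ry":0,"rz":0},{"x":0.37,"y":0.99,"z":0,"rx":0,"ry":0,"rz":0}]'

```text
time_s: 1.77
eef_pos: [402.7, -211.6, 251.6]
ee_rot: [1.48, 1.03, -1.492]
ft_force: [-0.3, 1.0, -0.1]
grip_width: -0.1
```

>>> send_rows --increments '[{"x":0.37,"y":0.99,"z":0,"rx":0,"ry":0,"rz":0},{"x":0.37,"y":0.99,"z":0,"rx":0,"ry":0,"rz":0},{"x":0.37,"y":0.99,"z":0,"rx":0,"ry":0,"rz":0},{"x":0.37,"y":0.99,"z":0,"rx":0,"ry":0,"rz":0},{"x":0.37,"y":0.99,"z":0,"rx":0,"ry":0,"rz":0}]'

```text
time_s: 2.18
eef_pos: [439.3, -106.3, 249.4]
ee_rot: [1.48, 1.033, -1.494]
ft_force: [-0.0, 0.6, 0.2]
grip_width: -0.1
```

>>> send_rows --increments '[{"x":0.55,"y":0.97,"z":0,"rx":0,"ry":0,"rz":0},{"x":0.55,"y":0.97,"z":-0.3,"rx":0,"ry":0,"rz":0},{"x":0.55,"y":0.97,"z":-0.3,"rx":0,"ry":0,"rz":0},{"x":0.55,"y":0.97,"z":-0.3,"rx":0,"ry":0,"rz":0},{"x":0.3,"y":0.6,"z":-0.3,"rx":0,"ry":0,"rz":0.01}]'

```text
time_s: 2.6
eef_pos: [490.4, -10.3, 224.4]
ee_rot: [1.457, 1.053, -1.47]
ft_force: [0.0, -0.7, -0.5]
grip_width: 0.0
```

```bash
python3 - <<'E'
from h import *
s=r.sense(); print(s['eef_pos'],s['ft_force'],s['torque']);R=cv2.Rodrigues(s['ee_rot'])[0]; print(np.round(R,3))
c=optics.camera_params("wrist"); p,d=optics.get_image("wrist"); cv2.imwrite("pics/w1.png",p[...,::-1]); np.savez("pics/w1.npz",p=p,d=d,T=c['cam_to_world'])
print(c['fx'],c['cx'],c['cy'],c['dist_coeffs'])
hs=cv2.cvtColor(p,cv2.COLOR_RGB2HSV)
m=((hs[...,0]>12)&(hs[...,0]<32)&(hs[...,1]>110)&(hs[...,2]>70)).astype(np.uint8)
n,l,st,ce=cv2.connectedComponentsWithStats(m)
for i in range(1,n):
    if st[i,4]>40: print(st[i],ce[i],onplane(c,[ce[i]],62))
E
```

```text
[490.36166684 -10.29582342 224.36108722] [ 0.04126081 -0.69620228 -0.47756689] [-0.01159707  0.01292482  0.01657873]
[[-0.02   0.941 -0.337]
 [ 0.016 -0.337 -0.941]
 [-1.    -0.024 -0.008]]
277.7371109973209 251.71614637940058 191.06542946501506 [-0.03712178  0.          0.          0.          0.        ]
[191 117  13  11  95] [196.4        122.38947368] [[456.12547303  68.46695847  62.        ]]
```

View pics/w1.png

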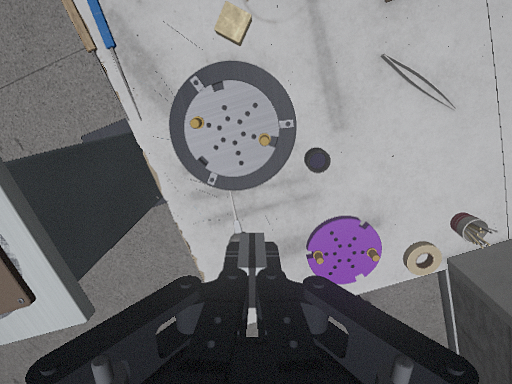

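The wrist view shows the block at about (232,125), with peg_b at (264,140) beside its notch and the key bar at (287,124). The shut fingertip is at (250,240), over clear space. Next I go down on peg_b's clockwise side.

>>> send_rows --increments '[{"x":0.1,"y":0.2,"z":-0.9,"rx":0,"ry":0,"rz":0},{"x":0.1,"y":0.2,"z":-0.9,"rx":0,"ry":0,"rz":0},{"x":0.1,"y":0.15,"z":-0.9,"rx":0,"ry":0,"rz":0},{"x":0.1,"y":0.1,"z":-0.9,"rx":0,"ry":0,"rz":0},{"x":0,"y":0,"z":-0.7,"rx":0,"ry":0,"rz":0}]'

```text
time_s: 3.07
eef_pos: [499.3, 5.0, 136.3]
ee_rot: [1.454, 1.054, -1.464]
ft_force: [-0.4, -1.0, -0.4]
grip_width: -0.4
```

>>> send_rows --increments '[{"x":0,"y":0,"z":0,"rx":0,"ry":0,"rz":0},{"x":0,"y":0,"z":0,"rx":0,"ry":0,"rz":0}]'

```text
time_s: 3.23
eef_pos: [496.2, 4.9, 132.5]
ee_rot: [1.451, 1.06, -1.472]
ft_force: [-0.5, 0.0, 0.2]
grip_width: -0.2
```

```bash
python3 - <<'E'
from h import *
s=r.sense(); print(s['eef_pos'],s['ft_force'],s['torque']);R=cv2.Rodrigues(s['ee_rot'])[0]; print(np.round(R,3))
c=optics.camera_params("wrist"); p,d=optics.get_image("wrist"); cv2.imwrite("pics/w2.png",p[...,::-1]); np.savez("pics/w2.npz",p=p,d=d,T=c['cam_to_world'])
hs=cv2.cvtColor(p,cv2.COLOR_RGB2HSV)
m=((hs[...,0]>12)&(hs[...,0]<32)&(hs[...,1]>110)&(hs[...,2]>70)).astype(np.uint8)
n,l,st,ce=cv2.connectedComponentsWithStats(m)
for i in range(1,n):
    if st[i,4]>40: print(st[i],ce[i],onplane(c,[ce[i]],62))
E
```

```text
[496.2432873    4.89401741 132.48395119] [-0.52565435  0.01608834  0.17824905] [-0.01113764 -0.03002316  0.00818612]
[[-0.026  0.943 -0.333]
 [ 0.017 -0.332 -0.943]
 [-1.    -0.03  -0.007]]
[161 145  21  18 215] [170.40465116 153.93023256] [[457.05203662  69.31608816  62.        ]]
[259 169  16  19  78] [266.41025641 177.98717949] [[514.41617175  31.3768384   62.        ]]
[328 317  14  11  52] [335.28846154 322.53846154] [[ 529.57627281 -107.6142711    62.        ]]
[403 317  10   9  52] [408.28846154 321.15384615] [[ 588.36717617 -126.1621841    62.        ]]
```

View pics/w2.png

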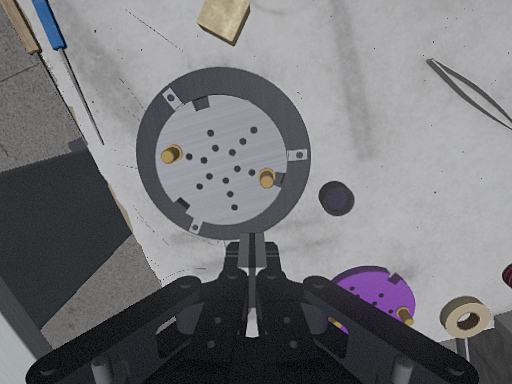

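The wrist view shows peg_b at (266,178) and the fingertip at (252,240), just clockwise of it, so the approach is clear. I'm going down.

>>> send_rows --increments '[{"x":0.05,"y":0,"z":-0.8,"rx":0,"ry":0,"rz":0},{"x":0.05,"y":0,"z":-0.8,"rx":0,"ry":0,"rz":0},{"x":0.05,"y":0,"z":-0.8,"rx":0,"ry":0,"rz":0},{"x":0,"y":0,"z":0,"rx":0,"ry":0,"rz":0}]'

```text
time_s: 3.62
eef_pos: [502.7, 3.1, 89.3]
ee_rot: [1.456, 1.05, -1.464]
ft_force: [-1.3, 0.3, -0.3]
grip_width: 0.0
```

>>> send_rows --increments '[{"x":0,"y":0,"z":-0.5,"rx":0,"ry":0,"rz":0},{"x":0,"y":0,"z":-0.2,"rx":0,"ry":0,"rz":0},{"x":0,"y":0,"z":0.02,"rx":0,"ry":0,"rz":0}]'

```text
time_s: 3.87
eef_pos: [504.9, 2.2, 78.2]
ee_rot: [1.459, 1.045, -1.461]
ft_force: [0.2, 0.2, -0.3]
grip_width: -0.2
```

>>> send_rows --increments '[{"x":0,"y":0.1,"z":-0.05,"rx":0,"ry":0,"rz":0},{"x":0,"y":0.1,"z":0,"rx":0,"ry":0,"rz":0},{"x":0,"y":0.1,"z":0,"rx":0,"ry":0,"rz":0}]'

```text
time_s: 4.12
eef_pos: [506.1, 8.0, 79.1]
ee_rot: [1.461, 1.042, -1.458]
ft_force: [-0.7, -0.1, -0.3]
grip_width: -0.0
```

>>> send_rows --increments '[{"x":0.02,"y":0.08,"z":0.02,"rx":0,"ry":0,"rz":0},{"x":0.02,"y":0.08,"z":0.02,"rx":0,"ry":0,"rz":0}]'

```text
time_s: 4.28
eef_pos: [507.3, 11.7, 80.8]
ee_rot: [1.462, 1.042, -1.457]
ft_force: [-0.3, -0.5, -0.1]
grip_width: 0.5
```

>>> send_rows --increments '[{"x":0,"y":0.08,"z":-0.1,"rx":0,"ry":0,"rz":0},{"x":0,"y":0.08,"z":-0.05,"rx":0,"ry":0,"rz":0}]'

```text
time_s: 4.45
eef_pos: [508.2, 14.8, 78.6]
ee_rot: [1.461, 1.039, -1.455]
ft_force: [-0.4, -2.1, 0.4]
grip_width: -0.2
```

>>> send_rows --increments '[{"x":0.01,"y":0.08,"z":-0.05,"rx":0,"ry":0,"rz":0},{"x":0.01,"y":0.08,"z":0,"rx":0,"ry":0,"rz":0}]'

```text
time_s: 4.62
eef_pos: [508.8, 17.9, 77.6]
ee_rot: [1.46, 1.038, -1.455]
ft_force: [-0.5, -1.8, -0.6]
grip_width: -0.1
```

Contact is made at about 2 N and the plate is turning. I'll check the picture.

```bash
cat > look.py <<'E'
from h import *
import sys
s=r.sense(); print(s['eef_pos'].round(1),s['ft_force'].round(1))
n=sys.argv[2]; p,d=optics.get_image(sys.argv[1]); np.savez(f"pics/{n}.npz",p=p,d=d)
if sys.argv[1]=="top": q=cv2.resize(p[170:260,205:305],(660,594),interpolation=cv2.INTER_CUBIC)
elif sys.argv[1]=="side": q=cv2.resize(p[175:245,240:335],(760,560),interpolation=cv2.INTER_CUBIC)
else: q=p
cv2.imwrite(f"pics/{n}.png",q[...,::-1])
E
python3 look.py wrist w3
```

```text
[508.8  17.9  77.6] [-0.5 -1.8 -0.6]
```

View pics/w3.png

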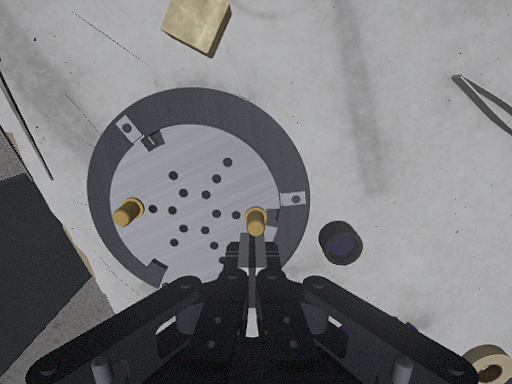

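The finger touches peg_b at (256,225). The notch at (152,140) has closed part of the gap to the key at (130,130), so I keep going.

>>> send_rows --increments '[{"x":0.02,"y":0.08,"z":-0.02,"rx":0,"ry":0,"rz":0},{"x":0.02,"y":0.08,"z":-0.02,"rx":0,"ry":0,"rz":0}]'

```text
time_s: 4.83
eef_pos: [509.7, 21.5, 76.8]
ee_rot: [1.46, 1.039, -1.455]
ft_force: [-1.3, -0.7, -0.2]
grip_width: -0.2
```

>>> send_rows --increments '[{"x":0.01,"y":0.07,"z":-0.02,"rx":0,"ry":0,"rz":0},{"x":0.01,"y":0.07,"z":-0.02,"rx":0,"ry":0,"rz":0}]'

```text
time_s: 5.0
eef_pos: [510.0, 24.5, 75.8]
ee_rot: [1.46, 1.039, -1.455]
ft_force: [0.1, -3.8, 1.9]
grip_width: 0.0
```

```bash
python3 look.py wrist w4
```

```text
[510.   24.5  75.8] [ 0.1 -3.8  1.9]
```

View pics/w4.png

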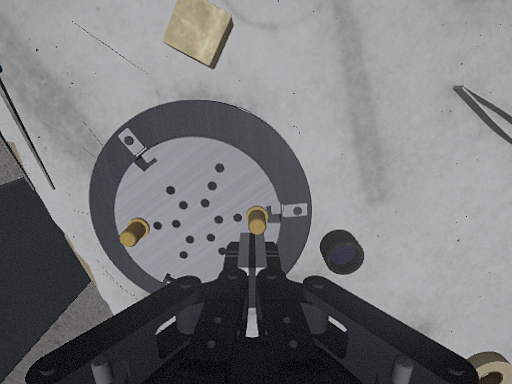

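The notch at (275,212) is almost in line with the key at (294,210). A little more.

>>> send_rows --increments '[{"x":0.01,"y":0.05,"z":-0.01,"rx":0,"ry":0,"rz":0}]'

```text
time_s: 5.13
eef_pos: [510.4, 25.4, 75.6]
ee_rot: [1.459, 1.038, -1.455]
ft_force: [-0.4, -3.0, 1.4]
grip_width: 0.0
```

>>> send_rows --increments '[{"x":0.01,"y":0.05,"z":0,"rx":0,"ry":0,"rz":0}]'

```text
time_s: 5.22
eef_pos: [510.7, 26.1, 75.6]
ee_rot: [1.458, 1.037, -1.455]
ft_force: [0.0, -2.4, -0.4]
grip_width: -0.0
```

```bash
python3 look.py wrist w5; python3 look.py side s5
```

```text
[510.7  26.1  75.6] [ 0.  -2.4 -0.4]
[510.7  26.3  75.6] [ 0.  -1.6 -0.2]
```

View pics/w5.png

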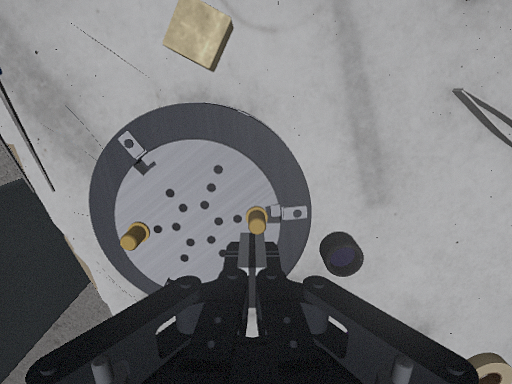

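View pics/s5.png

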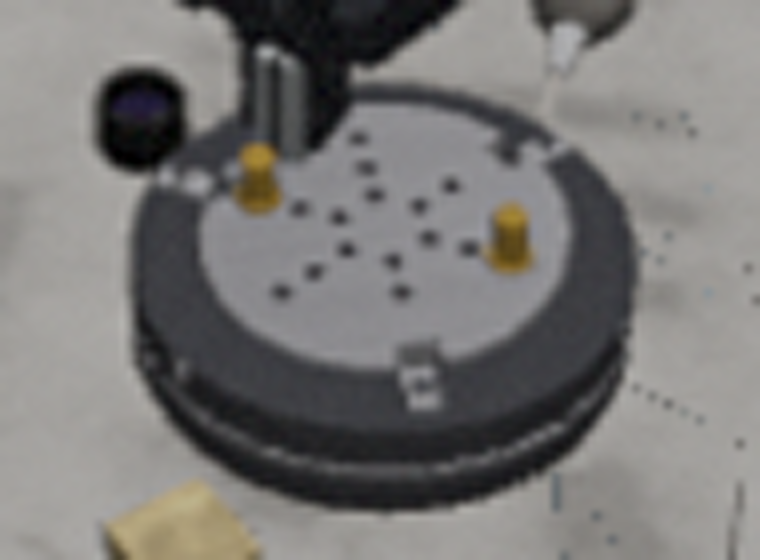

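In the wrist view the notch and key nose at (275,211) line up with the bar at (294,213), apart from a remainder of a few degrees at most. I push until the force rises.

>>> send_rows --increments '[{"x":0.01,"y":0.06,"z":0,"rx":0,"ry":0,"rz":0},{"x":0.01,"y":0.06,"z":0,"rx":0,"ry":0,"rz":0}]'

```text
time_s: 5.48
eef_pos: [511.2, 27.9, 75.7]
ee_rot: [1.457, 1.036, -1.455]
ft_force: [-1.3, -6.5, 1.4]
grip_width: -0.2
```

>>> send_rows --increments '[{"x":0.01,"y":0.06,"z":0,"rx":0,"ry":0,"rz":0}]'

```text
time_s: 5.57
eef_pos: [511.4, 28.1, 75.8]
ee_rot: [1.454, 1.035, -1.455]
ft_force: [-0.9, -7.3, 1.5]
grip_width: 0.0
```

```bash
python3 look.py wrist w6; python3 look.py side s6
```

```text
[511.4  28.1  75.8] [-0.9 -7.3  1.5]
[511.4  28.1  75.9] [-1.1 -6.4  1.5]
```

View pics/w6.png

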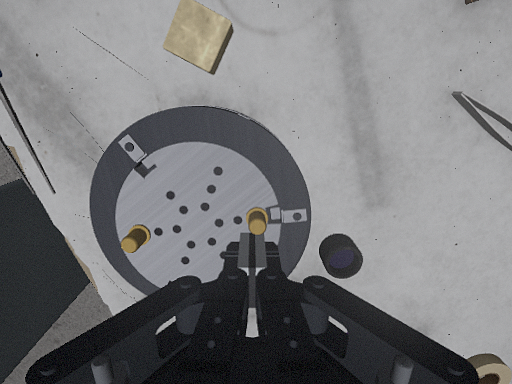

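View pics/s6.png

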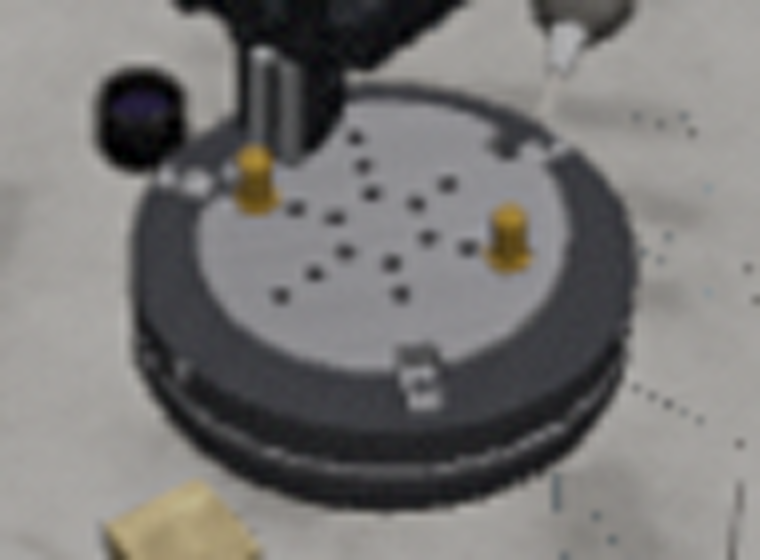

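The force rose from 2 N to 7 N and the motion stopped, so the keys have caught. I'll back off, rise and check the height.

>>> send_rows --increments '[{"x":-0.1,"y":-0.2,"z":0,"rx":0,"ry":0,"rz":0},{"x":-0.1,"y":-0.2,"z":0,"rx":0,"ry":0,"rz":0},{"x":0,"y":0,"z":0.7,"rx":0,"ry":0,"rz":-0.035},{"x":0,"y":0,"z":0.7,"rx":0,"ry":0,"rz":-0.035},{"x":0,"y":0,"z":0.7,"rx":0,"ry":0,"rz":-0.035}]'

```text
time_s: 6.08
eef_pos: [502.8, 22.1, 114.5]
ee_rot: [1.694, 0.824, -1.701]
ft_force: [-0.8, -0.6, -0.4]
grip_width: 0.5
```

>>> send_rows --increments '[{"x":0,"y":0,"z":0.5,"rx":0,"ry":0,"rz":-0.035},{"x":0,"y":0,"z":0.2,"rx":0,"ry":0,"rz":-0.035},{"x":0,"y":0,"z":0,"rx":0,"ry":0,"rz":-0.035},{"x":0,"y":0,"z":0,"rx":0,"ry":0,"rz":-0.035},{"x":0,"y":0,"z":0,"rx":0,"ry":0,"rz":-0.035}]'

```text
time_s: 6.5
eef_pos: [503.6, 24.2, 132.7]
ee_rot: [2.076, 0.343, -2.055]
ft_force: [0.2, 0.1, -0.2]
grip_width: 0.5
```

```bash
python3 look.py side s7; python3 - <<'E'
from h import *
c=optics.camera_params("side")
# expected pixel of peg tops for z hypotheses
C=np.array([481.8,44.5])
for nm in ["side0","s7"]:
    p=np.load(f"pics/{nm}.npz")['p']; d=np.load(f"pics/{nm}.npz")['d']
    hs=cv2.cvtColor(p,cv2.COLOR_RGB2HSV)
    # plate depth -> world height robust
    ys,xs=np.mgrid[180:240,255:322]; uv=np.c_[xs.ravel(),ys.ravel()]
    dd=d[ys,xs].ravel(); o,ry=ray(c,uv); P=o+ry*dd[:,None]   # ray z=1 in cam
    rr=np.hypot(P[:,0]-C[0],P[:,1]-C[1])
    a=(rr<28)&(dd>0); b=(rr>55)&(rr<66)&(dd>0)&(P[:,2]>25)
    for nme,k in(("plate",a),("rim",b)): 
        A=np.c_[P[k,0]-C[0],P[k,1]-C[1],np.ones(k.sum())]; print(nm,nme,k.sum(),np.median(P[k,2]).round(2),np.linalg.lstsq(A,P[k,2],rcond=None)[0].round(4))
E
```

```text
[503.6  24.2 132.7] [ 0.2  0.1 -0.2]
side0 plate 337 44.6 [-1.10000e-03  6.00000e-04  4.45857e+01]
side0 rim 566 36.7 [-7.00000e-04  8.00000e-04  3.67693e+01]
s7 plate 362 40.64 [-0.0441 -0.0695 40.7844]
s7 rim 566 36.66 [7.00000e-04 8.00000e-04 3.67457e+01]
```

View pics/s7.png

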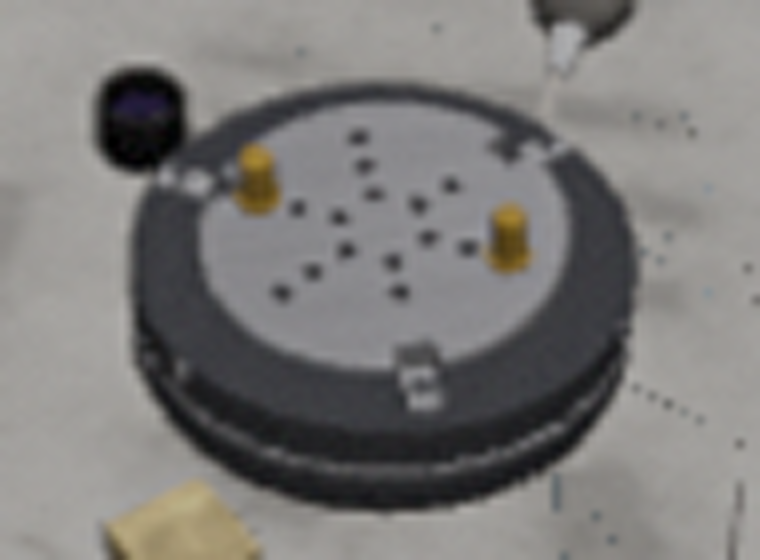

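The side view's depth shows the plate tilted: high over the key at about -130° and low opposite. I'll look from the top.

>>> send_rows --increments '[{"x":0,"y":-1,"z":0.5,"rx":0,"ry":0,"rz":0},{"x":0,"y":-1,"z":0.5,"rx":0,"ry":0,"rz":0},{"x":0,"y":-1,"z":0.5,"rx":0,"ry":0,"rz":0},{"x":0,"y":-1,"z":0,"rx":0,"ry":0,"rz":0},{"x":0,"y":-1,"z":0,"rx":0,"ry":0,"rz":0}]'

```text
time_s: 6.97
eef_pos: [500.8, -73.4, 162.1]
ee_rot: [2.07, 0.366, -2.053]
ft_force: [0.3, 0.1, -0.5]
grip_width: 0.0
```

>>> send_rows --increments '[{"x":0,"y":-1,"z":0,"rx":0,"ry":0,"rz":0},{"x":0,"y":-1,"z":0,"rx":0,"ry":0,"rz":0},{"x":0,"y":-1,"z":0,"rx":0,"ry":0,"rz":0}]'

```text
time_s: 7.22
eef_pos: [500.4, -134.9, 162.3]
ee_rot: [2.069, 0.377, -2.047]
ft_force: [-0.3, 0.4, 0.1]
grip_width: 0.2
```

```bash
python3 look.py top t8; cat > tilt.py <<'E'
from h import *
import sys
for nm,cam in [a.split(":") for a in sys.argv[1:]]:
    c=optics.camera_params(cam)
    p=np.load(f"pics/{nm}.npz")['p']; d=np.load(f"pics/{nm}.npz")['d']
    C=np.array([481.8,44.5])
    y0,y1,x0,x1=(180,240,255,322) if cam=="side" else (175,255,220,300)
    ys,xs=np.mgrid[y0:y1,x0:x1]; uv=np.c_[xs.ravel(),ys.ravel()]
    dd=d[ys,xs].ravel(); o,ry=ray(c,uv); P=o+ry*dd[:,None]
    rr=np.hypot(P[:,0]-C[0],P[:,1]-C[1])
    for nme,k in(("plate",(rr<28)&(dd>0)&(P[:,2]<50)),("rim",(rr>55)&(rr<66)&(dd>0)&(P[:,2]>25)&(P[:,2]<50))):
        A=np.c_[P[k,0]-C[0],P[k,1]-C[1],np.ones(k.sum())]
        if k.sum()>20: print(nm,nme,k.sum(),np.median(P[k,2]).round(2),np.linalg.lstsq(A,P[k,2],rcond=None)[0].round(4))
E
python3 tilt.py t8:top top0:top
```

```text
[ 500.4 -134.9  162.3] [-0.3  0.4  0.1]
t8 plate 630 40.75 [-0.0511 -0.0622 40.7627]
t8 rim 1055 36.79 [-1.00000e-04 -2.40000e-03  3.69108e+01]
top0 plate 638 44.68 [-4.70000e-03 -3.90000e-03  4.46905e+01]
top0 rim 1041 36.81 [ 1.20000e-03 -2.00000e-03  3.69013e+01]
```

View pics/t8.png

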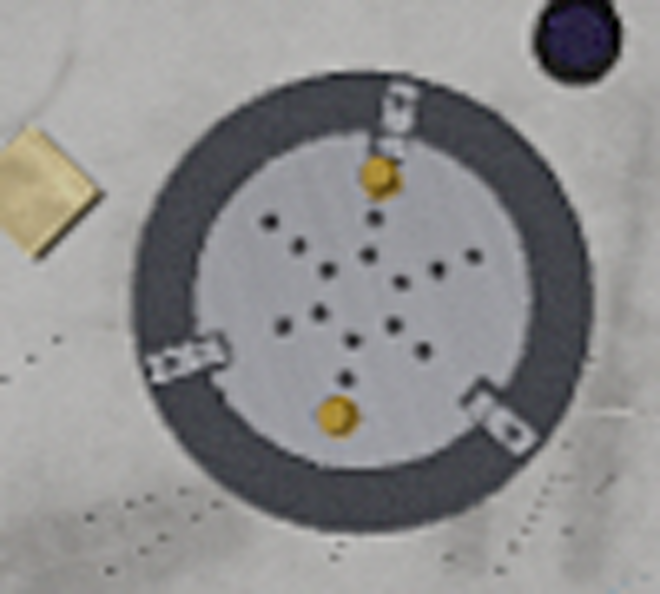

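```bash
python3 - <<'E'
from h import *
c=optics.camera_params("top"); C=np.array([481.8,44.5])
p=np.load("pics/t8.npz")['p']; hs=cv2.cvtColor(p,cv2.COLOR_RGB2HSV)
m=((hs[...,0]>12)&(hs[...,0]<32)&(hs[...,1]>110)&(hs[...,2]>70)).astype(np.uint8)
n,l,st,ce=cv2.connectedComponentsWithStats(m); Q=[]
for i in range(1,n):
    if st[i,4]>6 and 225<ce[i][0]<295 and 180<ce[i][1]<250:
        q=onplane(c,[ce[i]],62)[0,:2]; h=40.76+np.dot([-.048,-.066],q-C)+17; q=onplane(c,[ce[i]],h)[0,:2]
        Q.append(q-np.array([-.048,-.066])*-17*1); print(st[i],ce[i],q,h)  
print(Q)
v=Q[0]-Q[1]; print(np.degrees(np.arctan2(*v[::-1])))
cv2.imwrite("pics/t8z.png",cv2.resize(p[180:250,224:296,::-1],(800,600*0+778),interpolation=cv2.INTER_CUBIC)[:600])
# screw holes of bars: dark pixel inside bright bars
z=lambda u:[205+(u[0]+.5)/6.6-.5,170+(u[1]+.5)/6.6-.5]
for u in [(402,103),(171,363),(513,432)]:
    P=onplane(c,[z(u)],39.5)[0,:2]-C; print(P,np.degrees(np.arctan2(P[1],P[0])))
E
```

```text
[260 194   6   6  29] [262.4137931  196.51724138] [516.70066507  37.18529521] 56.59875003849996
[253 230   6   6  28] [255.78571429 232.5       ] [447.45144106  52.09919374] 58.91653532009465
[array([515.88466507,  36.06329521]), array([446.63544106,  50.97719374])]
-12.153898790935386
[ 59.06932456 -13.8884191 ] -13.23110299612442
[-16.94342162  57.75398442] 106.3502294395374
[-40.49146585 -43.60687318] -132.87845862526916
```

All three key noses now show in the notches at (390,148), (215,350) and (485,400), and the peg line is within about 1° of the keys. The tilt fits a plate that is past the ball at +47° but still on the other two. Pressing near the centre, biased to the high side, is the next step.

>>> send_rows --increments '[{"x":-0.13,"y":0.95,"z":0,"rx":0,"ry":0,"rz":0},{"x":-0.13,"y":0.95,"z":0,"rx":0,"ry":0,"rz":0},{"x":-0.13,"y":0.95,"z":0,"rx":0,"ry":0,"rz":0},{"x":-0.13,"y":0.95,"z":0,"rx":0,"ry":0,"rz":0},{"x":-0.13,"y":0.95,"z":0,"rx":0,"ry":0,"rz":0}]'

```text
time_s: 7.68
eef_pos: [487.1, -43.7, 161.9]
ee_rot: [2.075, 0.376, -2.047]
ft_force: [0.3, 1.8, -0.1]
grip_width: 0.4
```

>>> send_rows --increments '[{"x":-0.13,"y":0.9,"z":0,"rx":0,"ry":0,"rz":0},{"x":-0.13,"y":0.9,"z":0,"rx":0,"ry":0,"rz":0},{"x":-0.13,"y":0.7,"z":-0.5,"rx":0,"ry":0,"rz":0},{"x":0,"y":0.3,"z":-0.5,"rx":0,"ry":0,"rz":0},{"x":0,"y":0,"z":-0.5,"rx":0,"ry":0,"rz":0}]'

```text
time_s: 8.1
eef_pos: [478.2, 20.1, 132.1]
ee_rot: [2.074, 0.394, -2.036]
ft_force: [0.4, -0.9, -0.8]
grip_width: -0.0
```

>>> send_rows --increments '[{"x":-0.05,"y":0.4,"z":-0.5,"rx":0,"ry":0,"rz":0},{"x":-0.05,"y":0.4,"z":-0.5,"rx":0,"ry":0,"rz":0},{"x":0,"y":0,"z":-0.5,"rx":0,"ry":0,"rz":0},{"x":0,"y":0,"z":0,"rx":0,"ry":0,"rz":0}]'

```text
time_s: 8.43
eef_pos: [473.9, 37.2, 95.7]
ee_rot: [2.069, 0.397, -2.042]
ft_force: [-0.3, -0.2, 0.2]
grip_width: 0.2
```

```bash
python3 look.py side s9; python3 -c "
from h import *
R=cv2.Rodrigues(r.sense()['ee_rot'])[0];print(R.round(3))"
```

```text
[473.9  37.2  95.7] [-0.3 -0.2  0.2]
[[ 0.006  0.332 -0.943]
 [ 0.046 -0.942 -0.331]
 [-0.999 -0.041 -0.021]]
```

View pics/s9.png

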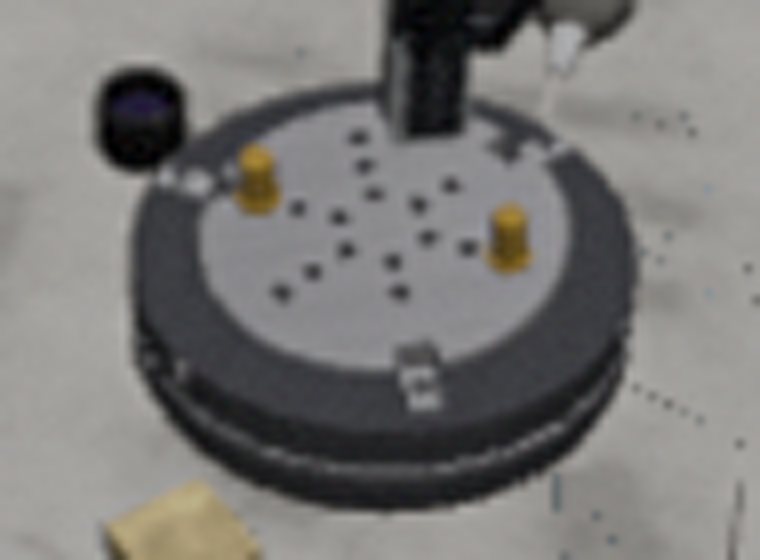

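The fingertip hangs over the plate, clear of both pegs. I'm going down to press.

>>> send_rows --increments '[{"x":0,"y":0,"z":-0.6,"rx":0,"ry":0,"rz":0},{"x":0,"y":0,"z":-0.3,"rx":0,"ry":0,"rz":0},{"x":0,"y":0,"z":-0.1,"rx":0,"ry":0,"rz":0}]'

```text
time_s: 8.73
eef_pos: [476.1, 35.9, 76.8]
ee_rot: [2.073, 0.395, -2.039]
ft_force: [-1.0, 0.5, -0.9]
grip_width: -0.1
```

>>> send_rows --increments '[{"x":0,"y":0,"z":-0.1,"rx":0,"ry":0,"rz":0},{"x":0,"y":0,"z":-0.1,"rx":0,"ry":0,"rz":0}]'

```text
time_s: 8.9
eef_pos: [476.8, 35.3, 73.0]
ee_rot: [2.074, 0.394, -2.039]
ft_force: [-0.1, -0.7, 0.3]
grip_width: 0.2
```

>>> send_rows --increments '[{"x":0,"y":0,"z":-0.12,"rx":0,"ry":0,"rz":0},{"x":0,"y":0,"z":-0.1,"rx":0,"ry":0,"rz":0}]'

```text
time_s: 9.07
eef_pos: [477.6, 34.9, 69.1]
ee_rot: [2.076, 0.392, -2.037]
ft_force: [-0.7, -0.8, -0.9]
grip_width: 0.1
```

>>> send_rows --increments '[{"x":0,"y":0,"z":-0.08,"rx":0,"ry":0,"rz":0},{"x":0,"y":0,"z":-0.08,"rx":0,"ry":0,"rz":0}]'

```text
time_s: 9.23
eef_pos: [478.0, 34.8, 66.5]
ee_rot: [2.076, 0.392, -2.036]
ft_force: [-1.4, 0.0, 4.7]
grip_width: 0.1
```

>>> send_rows --increments '[{"x":0,"y":0,"z":-0.06,"rx":0,"ry":0,"rz":0}]'

```text
time_s: 9.32
eef_pos: [478.3, 34.7, 65.8]
ee_rot: [2.076, 0.392, -2.036]
ft_force: [-2.0, -0.6, 8.4]
grip_width: 0.2
```

>>> send_rows --increments '[{"x":0,"y":0,"z":-0.06,"rx":0,"ry":0,"rz":0}]'

```text
time_s: 9.4
eef_pos: [478.6, 34.7, 65.6]
ee_rot: [2.076, 0.393, -2.036]
ft_force: [-3.6, 0.1, 10.1]
grip_width: 0.1
```

>>> send_rows --increments '[{"x":-0.02,"y":0,"z":-0.08,"rx":0,"ry":0,"rz":0}]'

```text
time_s: 9.48
eef_pos: [478.7, 34.8, 65.2]
ee_rot: [2.076, 0.393, -2.036]
ft_force: [-4.3, 0.7, 9.6]
grip_width: 0.2
```

>>> send_rows --increments '[{"x":-0.02,"y":0,"z":-0.1,"rx":0,"ry":0,"rz":0}]'

```text
time_s: 9.57
eef_pos: [478.9, 34.8, 64.3]
ee_rot: [2.076, 0.393, -2.035]
ft_force: [-2.7, 0.2, 6.4]
grip_width: -0.1
```

```bash
python3 look.py side s10; python3 tilt.py s10:side
```

```text
[478.9  34.8  64.3] [-2.7  0.2  6.4]
s10 plate 303 38.15 [-1.51000e-02 -5.58000e-02  3.88454e+01]
s10 rim 522 36.59 [7.00000e-04 7.00000e-04 3.66833e+01]
```

The plate is giving way, so I keep pressing.

>>> send_rows --increments '[{"x":-0.03,"y":0,"z":-0.1,"rx":0,"ry":0,"rz":0}]'

```text
time_s: 9.7
eef_pos: [478.9, 34.7, 62.9]
ee_rot: [2.077, 0.393, -2.034]
ft_force: [-2.5, -0.8, 6.0]
grip_width: -0.1
```

>>> send_rows --increments '[{"x":-0.03,"y":0,"z":-0.1,"rx":0,"ry":0,"rz":0}]'

```text
time_s: 9.78
eef_pos: [479.0, 34.6, 62.0]
ee_rot: [2.078, 0.393, -2.032]
ft_force: [-6.2, 0.7, 17.9]
grip_width: -0.0
```

>>> send_rows --increments '[{"x":-0.03,"y":0,"z":-0.1,"rx":0,"ry":0,"rz":0}]'

```text
time_s: 9.87
eef_pos: [479.0, 34.6, 62.0]
ee_rot: [2.077, 0.393, -2.033]
ft_force: [-7.6, 0.4, 20.4]
grip_width: 0.2
```

```bash
python3 look.py side s11; python3 tilt.py s11:side
```

```text
[479.   34.6  62. ] [-7.6  0.4 20.4]
s11 plate 304 36.69 [-2.10000e-02 -4.26000e-02  3.76814e+01]
s11 rim 525 36.64 [-2.00000e-04  1.00000e-04  3.67444e+01]
```

The height stopped falling and the force reached 20 N, with the plate's median height equal to the rim's. I lift straight up and check.

>>> send_rows --increments '[{"x":0,"y":0,"z":0.5,"rx":0,"ry":0,"rz":0},{"x":0,"y":0,"z":0.8,"rx":0,"ry":0,"rz":0},{"x":0,"y":0,"z":0.9,"rx":0,"ry":0,"rz":0},{"x":0,"y":0,"z":0.9,"rx":0,"ry":0,"rz":0},{"x":0,"y":0,"z":0.9,"rx":0,"ry":0,"rz":0}]'

```text
time_s: 10.33
eef_pos: [475.4, 35.2, 140.0]
ee_rot: [2.07, 0.396, -2.042]
ft_force: [0.6, 0.5, 0.4]
grip_width: -0.1
```

>>> send_rows --increments '[{"x":0.1,"y":-1,"z":0.5,"rx":0,"ry":0,"rz":0},{"x":0.1,"y":-1,"z":0.5,"rx":0,"ry":0,"rz":0},{"x":0.1,"y":-1,"z":0.3,"rx":0,"ry":0,"rz":0},{"x":0.1,"y":-1,"z":0,"rx":0,"ry":0,"rz":0},{"x":0.1,"y":-1,"z":0,"rx":0,"ry":0,"rz":0}]'

```text
time_s: 10.75
eef_pos: [487.4, -65.3, 171.0]
ee_rot: [2.074, 0.4, -2.026]
ft_force: [0.5, -0.0, 0.3]
grip_width: -0.5
```

>>> send_rows --increments '[{"x":0.1,"y":-1,"z":0,"rx":0,"ry":0,"rz":0},{"x":0.1,"y":-1,"z":0,"rx":0,"ry":0,"rz":0},{"x":0.1,"y":-1,"z":0,"rx":0,"ry":0,"rz":0},{"x":0,"y":0,"z":0,"rx":0,"ry":0,"rz":0}]'

```text
time_s: 11.08
eef_pos: [494.1, -131.1, 170.6]
ee_rot: [2.078, 0.394, -2.023]
ft_force: [0.2, -0.3, 0.2]
grip_width: 0.1
```

```bash
python3 look.py side s12; python3 look.py top t12; python3 tilt.py s12:side t12:top; python3 - <<'E'
from h import *
a=np.load("pics/top0.npz")['p']; b=np.load("pics/t12.npz")['p']
print([int(np.abs(a[y0:y1,x0:x1].astype(int)-b[y0:y1,x0:x1]).max()) for x0,x1,y0,y1 in [(284,302,166,185),(198,222,187,212),(300,345,225,246)]])
cv2.imwrite("pics/t12f.png",b[120:300,150:400,::-1].repeat(3,0).repeat(3,1))
E
```

```text
[ 494.1 -131.1  170.6] [ 0.2 -0.3  0.2]
[ 493.6 -129.7  170.2] [ 0.1 -0.   0.7]
s12 plate 349 36.52 [5.70000e-03 1.10000e-03 3.65664e+01]
s12 rim 570 36.76 [1.40000e-03 2.20000e-03 3.67926e+01]
t12 plate 623 36.9 [-2.50000e-03 -1.40000e-03  3.68667e+01]
t12 rim 1046 36.86 [-8.00000e-04  1.10000e-03  3.69443e+01]
[26, 20, 149]
```

View pics/t12f.png

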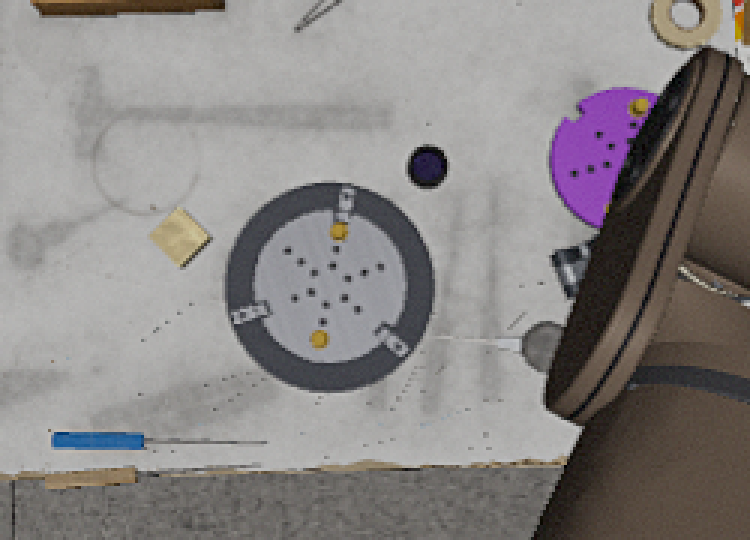

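View pics/s12.png

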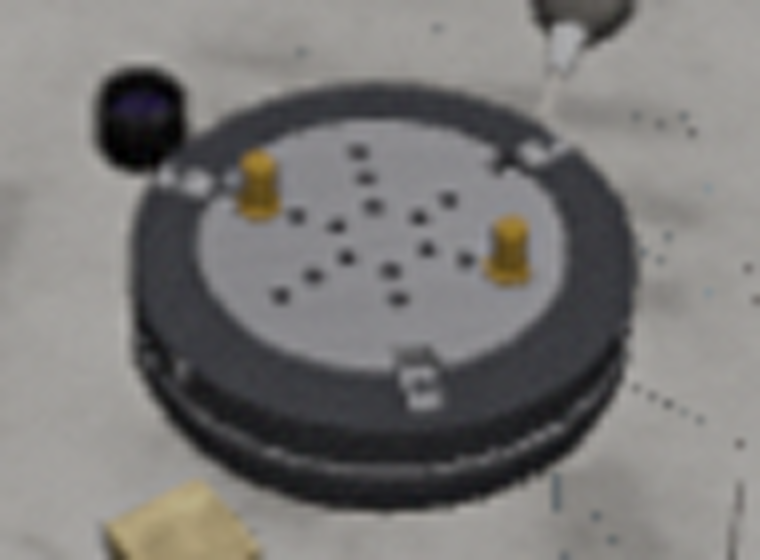

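The plate is flush and level, with all keys in their notches and the bystanders unmoved in the side view. I let the arm settle and hand in.

>>> send_rows --increments '[{"x":0,"y":0,"z":0,"rx":0,"ry":0,"rz":0},{"x":0,"y":0,"z":0,"rx":0,"ry":0,"rz":0}]'

```text
time_s: 11.35
eef_pos: [492.8, -127.0, 169.3]
ee_rot: [2.076, 0.4, -2.026]
ft_force: [0.8, -0.2, 0.5]
grip_width: 0.1
```

```bash
python3 -c "
from plant import r
s=r.sense();print(s['time_s'],s['dq'].round(3),s['ft_force'].round(1));print(r.close_job())"
```

```text
11.35 [ 0.014 -0.004  0.009  0.007  0.001  0.003] [ 0.8 -0.2  0.5]
the job is handed in; nothing more can be done
None
```

The plate is fully home, level and flush with the block's rim. I handed the job in at 11.35 s with the arm clear of everything.

- **Turning:** I pushed peg_b about 20° counter-clockwise with the shut fingertip. It took about 2–4 N, rising to 7 N when the keys caught.
- **Tilt:** after that push, the depth images showed the plate tilted about 4.7°. It had dropped over the keys but was already past one spring ball and still resting on the other two. So it was not resting level on the balls before I pressed it.
- **Pressing:** I pressed about 10 mm from the centre, towards the high side. It needed about 10 N to get past the balls, and I stopped at about 20 N once it was seated.
- **Last checks:** plate and rim heights were 36.9 and 36.9 mm from the top camera, and 36.5 and 36.8 mm from the side. The remaining tilt was 0.35° or less.
- **Bystanders:** the loupe and dapping block look unchanged from the top. The arm partly hid the graver there, so that comparison failed. In the side pictures the visible end of the graver looks unmoved since the push.

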